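# Wedge the drooping lantern board level

## Robot

A 6-joint arm with a two-finger parallel gripper is mounted at the origin on the work surface. World frame = base frame: x ahead of the robot, y to its left, z up, the work surface at z = 0. Lengths are in m, angles in rad, forces in N, time in s.
With the tool pointing down it reaches from about 0.325 to 0.775 m from the base axis. Payload 5.5 kg.
Tool frame: the origin (TCP) lies midway between the tips of the shut fingers; the grasp point (between the pads) lies 19 mm behind it; z points along the fingers, y is the line along which they close (so a half turn about z gives the same grasp; the last joint's range is limited). The gripper opens to 85 mm and grips with 20 to 120 N. Pads are 22 mm wide; open, the fingers measure 114 mm over their backs; the gripper's body (76 mm by 85 mm) begins 54 mm behind the grasp point. The pads swing forward as they close: fully open they stand 13 mm farther back than shut.
Start: joints at [1.235, 0.091, 1.231, -0, 1.82, -0.057], TCP at [0.165, 0.577, 0.231] pointing down, gripper open.
Joint ranges: [-2.87, 2.87], [-0.86, 2.18], [0.17, 2.46], [-1.51, 4.65], [0.06, 2.69], [-2.65, 2.65]. Speed limits (rad/s): [2.57, 2.57, 3.01, 3.14, 3.14, 3.14].

## Interface

Orientations are given as a unit quaternion [x, y, z, w].
In Python, from workcell import state, read_camera, finish_job, find_in gives the robot as it stands.
- The arm moves only by the tool drive_tool, never from a script. Its argument "motion" is a list of rows, each an object with "claw": the gripper command: -1 is fully open, 1 is shut, values between are in proportion; "delta_pos": the shift along the tool's x, y, z in m, a list of three; "roll": the turn about the tool's z in rad. A call has exactly 5 rows; each row is the pose to reach, as a shift and turn from the pose commanded when the call began, along the tool's axes at that moment; what a row does not reach only later rows make up. A row lasts 1/12 s, in which the tool goes at most 41.7 mm and 7.16 degrees, less where a joint would pass 70% of its speed; a pose out of reach is approached as far as the arm can. A call with a gripper value outside its range is refused whole. The fingers move at their own pace and stop on an object; "squeeze" is the grip in N (left out, the last holds). Time passes only in rows, so rows that repeat a pose let the fingers close, or fill a call up. It gives the time, the measured TCP pose, the force, the opening and the grip force at its end, in the units of the state.
- state(): the state, without advancing time (a new reading comes with each control period).
- read_camera(name): name is "side" or "top"; returns a dict with "frame" (384x512x3 uint8, red, green, blue), "fov_y" (degrees; the focal length in pixels is half the picture's height over the tangent of half this angle, whatever the lens; pixels are square), "cx", "cy" (the principal point, pixels), "position" and "attitude" of the camera in the world. Camera axes: x right, y down, z forward; pixel columns grow to the right and rows downward; lengths in m; the calibration is good to about 2 mm. A picture is of the moment at which its call begins. There is no depth.
- finish_job(): hands the job in; it is judged then, once.
Trained networks look in a picture, given as the dict that the camera call returned (one of the last four; its "shot" number tells which), for a name from the list of things; names that differ only in an ending like _2 or _b are one class to them, and where a whole thing is asked for, a point or a joint stands for the part that bears it (a point fixed in the world has none). Each returns a list of dicts, best first, with "confidence" (0 to 1); they miss things now and then, are a little off and sometimes report something else, mostly with a low value. They report only what shows in the picture. A call takes as long as a camera call.
- find_in(picture, query): "bbox" ([centre column, centre row, width, height] in pixels, round what is visible of it).
The state is a dict: "clock": time; "joint_pos": joint angles; "qd": joint speeds; "tau": joint torques, N m; "tool_pos": TCP position; "orientation": TCP orientation; "wrist_force": force on the tool from outside, world axes, zero at the start; "ft_torque": the same for the moment, N m; "gripper_width": opening from 0.0 (shut) to 1.0 (fully open); "grip_force": force on a finger pad.
Only numpy, scipy, OpenCV 4.12 (cv2) and the standard library are available. Lean on these libraries where they do the work, as an engineer would, in place of code of your own. Each camera call takes 0.05 s, during which the arm holds its last target. There are 200 camera calls.

## Task

The hinged board that carries the lantern droops at its free edge. Take the wooden wedge out of the open carton and lay it flat on the tablecloth in front of that edge, thin end towards the gap, and let go of it; then take hold of it afresh and push it, thin end first, flat and about square under the middle of the edge until the board is fully up against its stop and the wedge is jammed tight. Leave it there, and leave the aerosol can, tumbler, coil stand and torch where they stand.

Things in the scene. Friction and masses are not known exactly. Their poses are not given: they have to be found in the camera images.
- shelf: Low wooden lantern shelf, fixed: a block 100 x 200 mm, 55 mm high (75 at its side rims) with a hinged board before it. Origin: on the tabletop (z = 0) below the middle of the board's free edge. x: level, from the free edge in towards the hinge 160 mm away (the way the wedge is pushed; nothing is in its way); y: along the edge; z up.
- board (a joint): Hinge of the wooden board (160 mm from hinge to free edge, 200 mm wide, 18 mm thick). 0 = drooping, as at the start, gap under the free edge 9 mm; 0.05 rad = level against a hard stop, gap 17 mm. It falls back by its weight (0.55 kg, about 3 N at the edge). A lantern is screwed on it: axis 105 mm in from the free edge, radius 38 mm, top about 210 mm above the table.
- board_edge (a point): Middle of the lower side of the board's free edge, 9 mm above the table at the start; x as the shelf's x, tilted with the board, y along the edge.
- carton: Plain cardboard mosquito-coil carton, fixed, lying flat: 130 mm wide, 90 mm deep, 36 mm high outside, walls 3 mm, no bottom sheet; open at one end. Origin: on the tabletop in the middle of the open end; x: out of the mouth, z up. Its end flap is folded back on its top (to 48 mm high).
- wedge: The wedge as a whole. Origin: middle of its flat underside; x towards the thin end, z up. Under the drooping edge it first meets the board about 30 mm in; with the board up it is about 78 mm in, 42 mm left outside. Until then it slides at under 9 N (more if the gripper bears down on it); a push of 14 to 20 N jams it, and friction keeps it there.
- wedge_centre (a point): Centre of the loose plain wooden wedge, 120 x 38 mm, about 55 g, flat below, sloping evenly on top from 24 mm (thick end) to 4 mm (thin end); 7 mm above its underside. x: along it to the thin end, y: across its width, z up. At the start it lies flat on the table, thick half inside the carton, thin half (about 60 mm) sticking out.
- wedge_thin (a point): Middle of the wedge's thin end face, 60 mm from its centre, 2 mm above the underside.
- wedge_thick (a point): Middle of the wedge's thick end face, 60 mm from its centre, 12 mm above the underside.
- spray_can: Closed aerosol can, grey with white cap, 65 mm diameter, 200 mm tall, upright and loose; origin at its foot. Not to be moved.
- tumbler: Small glass tumbler upside down, 70 mm diameter at the table, 88 mm tall, loose; origin at its foot. Not to be moved.
- coil_stand: Round steel mosquito-coil stand, 100 mm diameter, about 32 mm high with its coil, loose; origin at its foot. Not to be moved.
- torch: Yellow plastic torch lying flat, 155 mm long along x, 48 mm high, loose; origin on the table under its middle. Not to be moved.

How it is judged:
By the outcome, as a careful person would: the job done as asked, in the order asked, and still so for the second after the job is handed in, with the robot touching nothing.
It also fails if it takes over 67 s, if anything falls off the work surface, if the arm or the gripper's body presses on something with over 40 N, if the wrist force passes 120 N, or if a joint passes its speed limit or range.

## Working session

There is one attempt and no reset: what is moved stays moved. The work goes in short steps, Python scripts to look and compute and a tool call to move; the robot and the scene stay as the last step left them, time stands still between calls to the robot, and variables do not carry over. Pictures are saved under pics/ and viewed, at most 10 in all, crops included, and the job is handed in when it is done.

Besides the shell and the picture viewer there is one more tool, called after "Emit:" as name([rows], argument=value, ...), one row to a line, values as JSON. drive_tool: Moves the arm, as the interface text tells. Its arguments: {"type":"object","properties":{"motion":{"type":"array"},"squeeze":{"type":"number"}},"required":["motion"]}

```bash
mkdir -p pics
cat > h.py <<'E'
import numpy as np, cv2
from scipy.spatial.transform import Rotation as R
from workcell import state, read_camera, finish_job, find_in
def rig(p):
    f=p["frame"].shape[0]/2/np.tan(np.radians(p["fov_y"])/2)
    return f,np.array(p["position"]),R.from_quat(p["attitude"]).as_matrix() if np.size(p["attitude"])==4 else np.array(p["attitude"]).reshape(3,3)
def ray(p,u,v):
    f,c,M=rig(p); d=M@np.array([(u-p["cx"])/f,(v-p["cy"])/f,1]); return c,d/np.linalg.norm(d)
def onz(p,u,v,z=0):
    c,d=ray(p,u,v); return c+d*(z-c[2])/d[2]
def tri(a,ua,b,ub):
    c1,d1=ray(a,*ua); c2,d2=ray(b,*ub)
    s=np.linalg.lstsq(np.c_[d1,-d2],c2-c1,rcond=None)[0]; p,q=c1+s[0]*d1,c2+s[1]*d2
    return (p+q)/2,np.linalg.norm(p-q)
def proj(p,X):
    f,c,M=rig(p); q=M.T@(np.array(X)-c); return q[:2]/q[2]*f+[p["cx"],p["cy"]]
E
python3 - <<'E'
from h import *
np.set_printoptions(precision=3,suppress=True)
print(state())
for n in ("side","top"):
    p=read_camera(n); cv2.imwrite(f"pics/{n}0.png",cv2.resize(p["frame"][:,:,::-1],None,fx=1.5,fy=1.5,interpolation=cv2.INTER_CUBIC))
    print(n,{k:v for k,v in p.items() if k!="frame"})
    for q in ("wedge","wedge_centre","wedge_thin","wedge_thick","board","board_edge","carton","shelf","spray_can","tumbler","coil_stand","torch"):
        r=find_in(p,q)[:2]
        print(q,[(np.round(x["bbox"],1).tolist(),round(x["confidence"],2)) for x in r])
E
```

```text
{'clock': 0.0, 'joint_pos': array([ 1.235,  0.092,  1.232, -0.   ,  1.82 , -0.057]), 'qd': array([ 0.001, -0.001, -0.001,  0.001,  0.001, -0.001]), 'tau': array([  0.   , -45.873, -41.802,  -0.   ,   0.012,  -0.   ]), 'tool_pos': array([0.165, 0.577, 0.23 ]), 'orientation': array([ 0.139,  0.99 , -0.001, -0.   ]), 'wrist_force': array([ 0.44 ,  0.547, -0.177]), 'ft_torque': array([-0.047, -0.016, -0.011]), 'grip_force': 0.0, 'gripper_width': 0.9985901838936169}
side {'fov_y': 57.62027436432627, 'cx': 258.0542157921648, 'cy': 190.88624839957487, 'position': array([0.207, 0.528, 0.8  ]), 'attitude': array([-0.258,  0.891, -0.359,  0.108]), 'shot': 1}
wedge [([286.8, 177.2, 14.3, 23.7], 0.51)]
wedge_centre [([288.3, 176.7, 13.6, 15.8], 0.79), ([222.4, 166.1, 31.6, 23.6], 0.58)]
wedge_thin [([287.0, 175.6, 15.0, 19.9], 0.81), ([292.4, 156.9, 41.7, 21.9], 0.21)]
wedge_thick [([287.6, 175.5, 15.5, 19.2], 0.52)]
board [([225.2, 292.8, 101.8, 78.7], 0.75)]
board_edge [([226.4, 292.4, 96.2, 78.9], 0.92), ([286.0, 173.8, 9.0, 19.3], 0.33)]
carton []
shelf [([210.3, 318.6, 127.0, 130.9], 0.61)]
[... 300 characters left out ...]
2158400724712, 'cy': 185.0729071505883, 'position': array([ 0.361, -0.094,  1.205]), 'attitude': array([ 0.713, -0.694,  0.071, -0.067]), 'shot': 2}
wedge [([293.1, 193.9, 27.9, 15.6], 0.51)]
wedge_centre [([291.9, 192.8, 26.5, 20.7], 0.84)]
wedge_thin [([291.6, 194.6, 27.3, 24.4], 0.54)]
wedge_thick [([290.4, 193.1, 26.8, 17.9], 0.53)]
board [([130.5, 216.0, 74.6, 83.2], 0.62)]
board_edge [([129.8, 216.6, 75.1, 81.2], 0.91)]
carton [([319.4, 189.0, 43.3, 53.8], 0.79)]
shelf [([109.1, 221.1, 113.8, 93.4], 0.89)]
spray_can [([411.2, 250.8, 51.9, 26.7], 0.76)]
tumbler [([202.7, 124.4, 26.6, 35.4], 0.73)]
coil_stand [([269.1, 118.6, 34.2, 32.6], 0.96)]
torch [([350.3, 144.6, 58.8, 40.7], 0.89)]
```

View pics/side0.png

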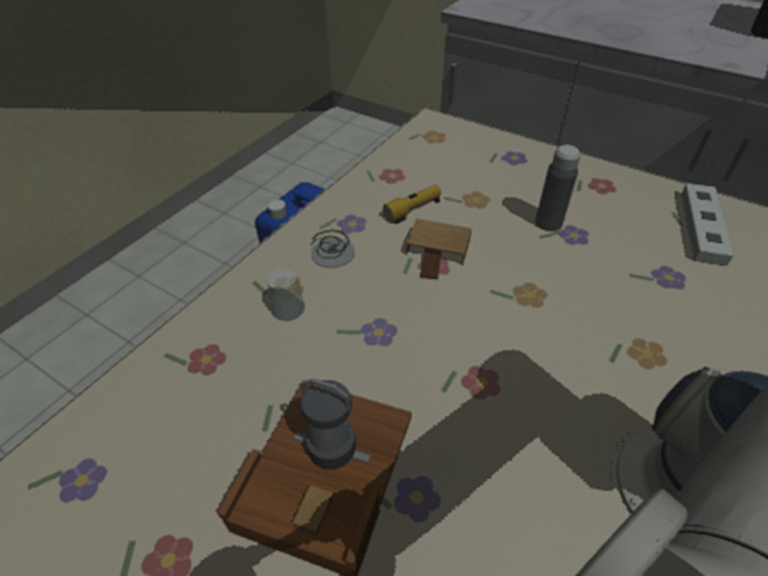

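View pics/top0.png

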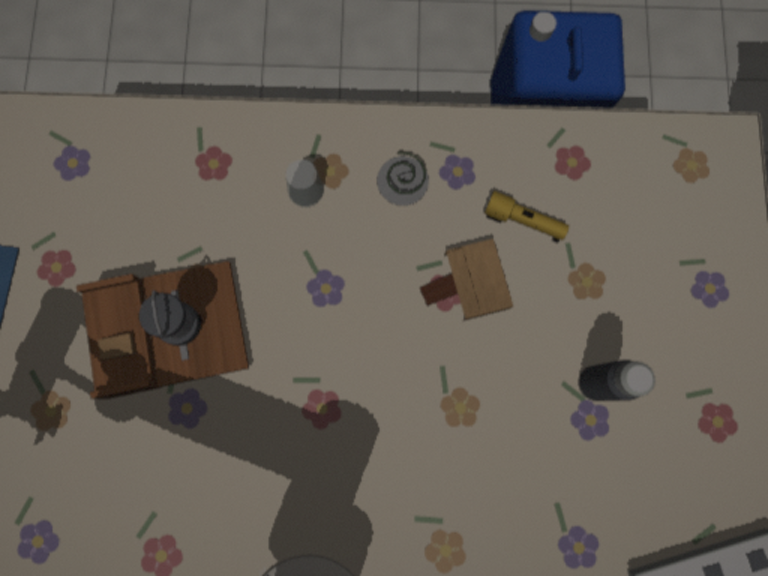

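The top view (1.5x) shows the wedge's thin part at (420–458, 275–305) left of the carton at (447–512, 237–318). The board's free edge runs from (232,260) to (248,367). The tumbler, coil stand, torch and can are clear of the line between them. I'll enlarge the crops to fit the corners.

Run:
```python
from h import *
np.set_printoptions(precision=4,suppress=True)
import pickle
T=read_camera("top");S=read_camera("side");pickle.dump((T,S),open("p0.pkl","wb"))
def crop(p,x,y,w,h): 
    a=cv2.resize(p["frame"][y:y+h,x:x+w,::-1],(400,300),interpolation=cv2.INTER_CUBIC); return cv2.convertScaleAbs(a,alpha=1.7)
a=np.hstack([crop(T,272,150,80,60),crop(S,262,140,60,45)])
b=np.hstack([crop(T,90,165,120,90),crop(S,160,250,160,120)])
cv2.imwrite("pics/c.png",np.vstack([a,b]))
for n,u in dict(thinA=(280.5,192),carton=(319,189),edgeA=(155,173.5),edgeB=(165.5,244.5),backA=(52.5,192),backB=(64,264)).items(): print(n,onz(T,*u,0.0),onz(T,*u,.03))
```

```text
thinA [ 0.5815 -0.1819  0.    ] [ 0.576  -0.1797  0.03  ]
carton [ 0.5931 -0.2899  0.    ] [ 0.5873 -0.2851  0.03  ]
edgeA [0.6247 0.1727 0.    ] [0.6181 0.1661 0.03  ]
edgeB [0.427  0.1305 0.    ] [0.4254 0.1249 0.03  ]
backA [0.5638 0.4544 0.    ] [0.5588 0.4408 0.03  ]
backB [0.3674 0.401  0.    ] [0.3673 0.3887 0.03  ]
```

View pics/c.png

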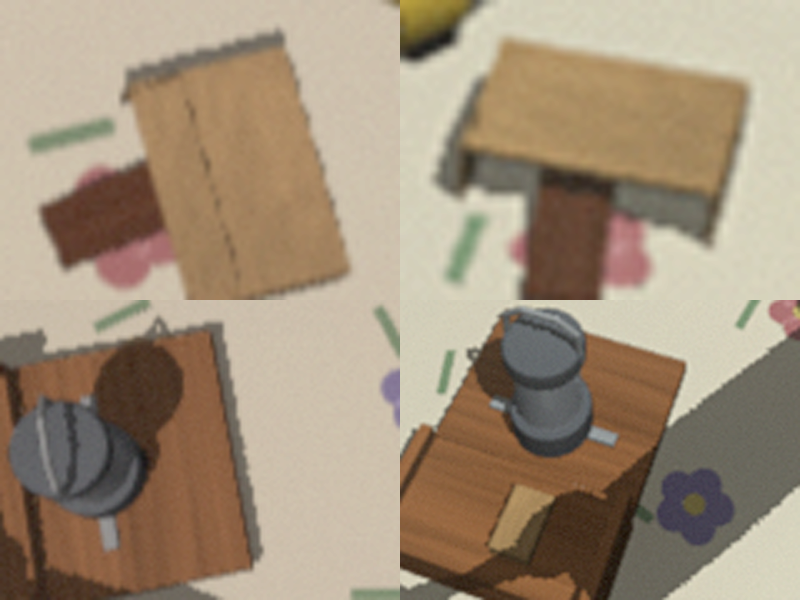

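Run:
```python
from h import *
import pickle
np.set_printoptions(precision=4,suppress=True)
T,S=pickle.load(open("p0.pkl","rb"))
for n,p,(x,y,w,h) in (("T",T,(274,180,36,34)),("S",S,(270,160,36,34))):
    a=cv2.resize(p["frame"][y:y+h,x:x+w],None,fx=8,fy=8,interpolation=cv2.INTER_CUBIC)
    hsv=cv2.cvtColor(a,cv2.COLOR_RGB2HSV)
    m=((hsv[...,2]<125)&(hsv[...,1]>95)&(hsv[...,0]<14)).astype(np.uint8)
    c=max(cv2.findContours(m,0,1)[0],key=cv2.contourArea)
    q=cv2.approxPolyDP(c,12,True)[:,0]
    q=(q+.5)/8-.5+[x,y]
    for u in q: print(n,u,onz(p,*u,.004),onz(p,*u,.012))
def px(x,y,s,o): return ((x+.5)/s-.5+o[0],(y+.5)/s-.5+o[1])
A_t=px(214,28,10/3,(90,165));B_t=px(254,268,10/3,(90,165))
A_s=px(285,65,2.5,(160,250))
print("A",tri(T,A_t,S,A_s)); print([onz(T,*u,.027) for u in (A_t,B_t)])
print("A side",onz(S,*A_s,.027)); B=onz(T,*B_t,.027); print("B in side",proj(S,B))
# carton top corners
for u in (px(134,84,5,(272,150)),px(187,298,5,(272,150)),px(348,268,5,(272,150)),px(285,42,5,(272,150))): print("carton",onz(T,*u,.036))
# obstacles
for n,u,v in (("spray_can",None,None),("tumbler",None,None),("coil_stand",None,None),("torch",None,None)):
    a=find_in(T,n) if 0 else None
print("tumbler",onz(T,305/1.5,190/1.5,0),"coil",onz(T,269,120,0),"can",onz(T,398,254,0),"torch",onz(T,350,144.6,.02))
```

```text
T [300.8125 182.3125] [ 0.61   -0.2383  0.004 ] [ 0.6083 -0.2373  0.012 ]
T [280.4375 191.4375] [ 0.5824 -0.1814  0.004 ] [ 0.5809 -0.1808  0.012 ]
T [284.8125 202.4375] [ 0.5516 -0.194   0.004 ] [ 0.5504 -0.1933  0.012 ]
T [303.9375 195.5625] [ 0.5725 -0.2471  0.004 ] [ 0.5711 -0.2461  0.012 ]
T [306.9375 201.1875] [ 0.5568 -0.2555  0.004 ] [ 0.5555 -0.2545  0.012 ]
S [284.4375 166.4375] [ 0.6112 -0.2629  0.004 ] [ 0.6072 -0.255   0.012 ]
S [280.4375 183.5625] [ 0.5815 -0.1841  0.004 ] [ 0.5778 -0.1769  0.012 ]
S [290.5625 184.9375] [ 0.5508 -0.1959  0.004 ] [ 0.5473 -0.1887  0.012 ]
S [292.6875 168.6875] [ 0.582  -0.2678  0.004 ] [ 0.5783 -0.2598  0.012 ]
A (array([0.5104, 0.1474, 0.0724]), np.float64(0.19494536400513174))
[array([0.6199, 0.17  , 0.027 ]), array([0.4241, 0.1244, 0.027 ])]
A side [0.4223 0.1281 0.027 ]
B in side [273.8145 274.2483]
carton [ 0.6479 -0.2276  0.036 ]
carton [ 0.5299 -0.2568  0.036 ]
carton [ 0.5487 -0.3441  0.036 ]
carton [ 0.6741 -0.311   0.036 ]
tumbler [0.7667 0.0431 0.    ] coil [ 0.7925 -0.1458  0.    ] can [ 0.4183 -0.5053  0.    ] torch [ 0.7191 -0.3747  0.02  ]
```

Emit:
drive_tool([
  {"claw":-1,"delta_pos":[-0.018,-0.018,0],"roll":0},
  {"claw":-1,"delta_pos":[-0.043,-0.045,0],"roll":0},
  {"claw":-1,"delta_pos":[-0.07,-0.073,0],"roll":0},
  {"claw":-1,"delta_pos":[-0.097,-0.101,0],"roll":0},
  {"claw":-1,"delta_pos":[-0.124,-0.13,0],"roll":0},
])

```text
clock: 1.82
tool_pos: [0.2489, 0.4163, 0.2312]
orientation: [0.139, 0.99, 0.0, 0.0]
wrist_force: [1.5, 0.2, 1.1]
gripper_width: 1.001
grip_force: 0.0
```

Emit:
drive_tool([
  {"claw":-1,"delta_pos":[-0.025,-0.026,0],"roll":0},
  {"claw":-1,"delta_pos":[-0.05,-0.052,0],"roll":0},
  {"claw":-1,"delta_pos":[-0.075,-0.078,0],"roll":0},
  {"claw":-1,"delta_pos":[-0.1,-0.104,0],"roll":0},
  {"claw":-1,"delta_pos":[-0.124,-0.13,0],"roll":0},
])

```text
clock: 2.23
tool_pos: [0.3324, 0.257, 0.2315]
orientation: [0.139, 0.99, 0.0, 0.0]
wrist_force: [0.1, 0.0, 0.6]
gripper_width: 1.003
grip_force: 0.0
```

Emit:
drive_tool([
  {"claw":-1,"delta_pos":[-0.025,-0.026,0],"roll":0},
  {"claw":-1,"delta_pos":[-0.05,-0.052,0],"roll":0},
  {"claw":-1,"delta_pos":[-0.075,-0.078,0],"roll":0},
  {"claw":-1,"delta_pos":[-0.1,-0.104,0],"roll":0},
  {"claw":-1,"delta_pos":[-0.124,-0.13,0],"roll":0},
])

```text
clock: 2.65
tool_pos: [0.416, 0.0978, 0.2316]
orientation: [0.139, 0.99, 0.0, 0.001]
wrist_force: [0.4, 1.6, 0.5]
gripper_width: 1.0
grip_force: 0.0
```

Emit:
drive_tool([
  {"claw":-1,"delta_pos":[-0.025,-0.026,0],"roll":0},
  {"claw":-1,"delta_pos":[-0.05,-0.052,0],"roll":0},
  {"claw":-1,"delta_pos":[-0.075,-0.078,0],"roll":0},
  {"claw":-1,"delta_pos":[-0.1,-0.104,0],"roll":0},
  {"claw":-1,"delta_pos":[-0.124,-0.13,0],"roll":0},
])

```text
clock: 3.07
tool_pos: [0.4994, -0.0615, 0.2315]
orientation: [0.139, 0.99, 0.0, 0.0]
wrist_force: [0.2, 0.5, 0.6]
gripper_width: 0.997
grip_force: 0.0
```

Emit:
drive_tool([
  {"claw":-1,"delta_pos":[-0.025,-0.026,0],"roll":0.12},
  {"claw":-1,"delta_pos":[-0.05,-0.052,0],"roll":0.24},
  {"claw":-0.5,"delta_pos":[-0.075,-0.078,0],"roll":0.36},
  {"claw":-0.5,"delta_pos":[-0.1,-0.104,0],"roll":0.48},
  {"claw":-0.5,"delta_pos":[-0.121,-0.13,0],"roll":0.6},
])

```text
clock: 3.48
tool_pos: [0.5802, -0.2197, 0.2309]
orientation: [0.428, 0.904, 0.0, -0.0]
wrist_force: [0.9, -0.7, 0.8]
gripper_width: 0.751
grip_force: 0.0
```

Emit:
drive_tool([
  {"claw":-0.5,"delta_pos":[0,0,0.02],"roll":0.1},
  {"claw":-0.5,"delta_pos":[0,0,0.05],"roll":0.2},
  {"claw":-0.5,"delta_pos":[0,0,0.08],"roll":0.3},
  {"claw":-0.5,"delta_pos":[0,0,0.11],"roll":0.3},
  {"claw":-0.5,"delta_pos":[0,0,0.13],"roll":0.3},
])

```text
clock: 3.9
tool_pos: [0.5783, -0.2176, 0.0975]
orientation: [0.556, 0.831, -0.0, -0.002]
wrist_force: [0.0, -0.1, -0.4]
gripper_width: 0.749
grip_force: 0.0
```

```bash
cat > look.py <<'E'
from h import *
import sys
def go(name,box_t,box_s):
    out=[]
    for n,(x,y,w,h) in (("top",box_t),("side",box_s)):
        p=read_camera(n); a=cv2.resize(p["frame"][y:y+h,x:x+w,::-1],(400,300),interpolation=cv2.INTER_CUBIC)
        out.append(cv2.convertScaleAbs(a,alpha=1.7))
    cv2.imwrite(f"pics/{name}.png",np.hstack(out))
go(sys.argv[1],eval(sys.argv[2]),eval(sys.argv[3]))
E
python3 look.py g1 "(252,150,100,75)" "(247,140,80,60)"
python3 -c "
from h import *
s=state();print(s['clock'],s['tool_pos'],s['gripper_width'],s['joint_pos'],R.from_quat(s['orientation']).as_matrix())"
```

```text
4.0 [ 0.57698402 -0.21687505  0.09583473] 0.74893993891037 [-4.14712548e-01  1.58108924e-01  1.39790130e+00 -2.54216277e-05
  1.59461920e+00 -8.06623842e-01] [[-0.3819281   0.92415494 -0.00828087]
 [ 0.92416914  0.38196638  0.00361785]
 [ 0.00650647 -0.00627117 -0.99995917]]
```

View pics/g1.png

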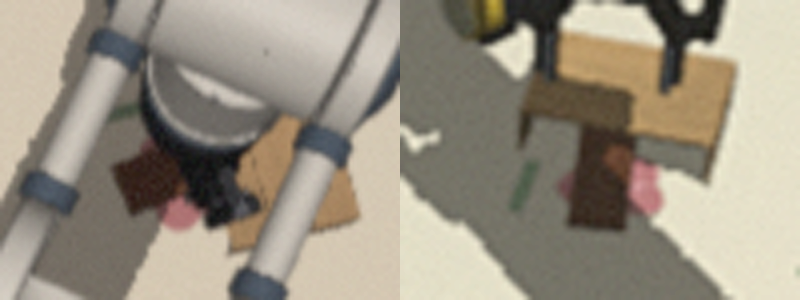

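The crops show the two fingers straddling the wedge's axis, with the wedge's thin part at about (150,185) in the top crop and (600,180) in the side crop. Descending.

Emit:
drive_tool([
  {"claw":-0.3,"delta_pos":[-0.002,0.001,0.02],"roll":0},
  {"claw":-0.3,"delta_pos":[-0.003,0.001,0.04],"roll":0},
  {"claw":-0.3,"delta_pos":[-0.003,0.001,0.06],"roll":0},
  {"claw":-0.3,"delta_pos":[-0.003,0.001,0.075],"roll":0},
  {"claw":-0.3,"delta_pos":[-0.003,0.001,0.08],"roll":0},
])

```text
clock: 4.42
tool_pos: [0.5811, -0.22, 0.0204]
orientation: [0.556, 0.831, -0.0, -0.001]
wrist_force: [-0.6, 0.4, -0.4]
gripper_width: 0.652
grip_force: 0.0
```

Emit:
drive_tool([
  {"claw":-0.3,"delta_pos":[0,0,0.003],"roll":0},
  {"claw":-0.3,"delta_pos":[0,0,0.006],"roll":0},
  {"claw":-0.3,"delta_pos":[0,0,0.01],"roll":0},
  {"claw":-0.3,"delta_pos":[0,0,0.01],"roll":0},
  {"claw":-0.3,"delta_pos":[0,0,0.01],"roll":0},
])

```text
clock: 4.83
tool_pos: [0.5818, -0.2204, 0.012]
orientation: [0.556, 0.831, 0.0, 0.0]
wrist_force: [0.1, 0.0, 0.5]
gripper_width: 0.65
grip_force: 0.0
```

```bash
python3 look.py g2 "(262,157,60,45)" "(262,145,60,45)"
python3 -c "
from h import *
s=state();print(s['clock'],s['tool_pos'],s['gripper_width'],s['wrist_force'])"
```

```text
4.9333 [ 0.58184478 -0.22041668  0.01205584] 0.6487058885711499 [ 0.22674679  0.45165089 -0.07507687]
```

View pics/g2.png

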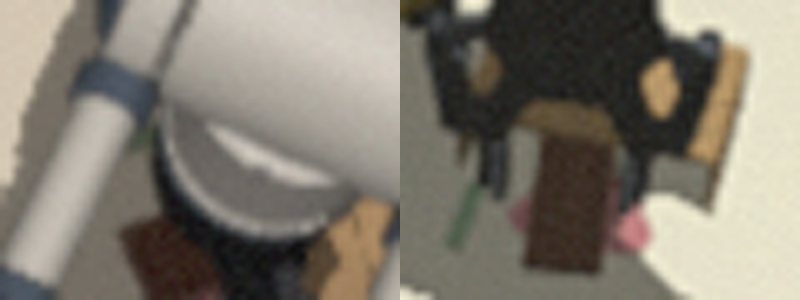

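Run:
```python
from h import *
np.set_printoptions(precision=4,suppress=True)
S=read_camera("side"); s=state()
M=R.from_quat(s["orientation"]).as_matrix(); t=s["tool_pos"]
for z in (0,-.005,-.013,-.019): 
    for y in (-.0275,0,.0275): print(z,y,proj(S,t+M@[0,y,z]), "crop px",(proj(S,t+M@[0,y,z])-[262,145]+.5)*6.667)
x,y,w,h=262,145,60,45
a=cv2.resize(S["frame"][y:y+h,x:x+w],None,fx=8,fy=8,interpolation=cv2.INTER_CUBIC)
hsv=cv2.cvtColor(a,cv2.COLOR_RGB2HSV)
m=((hsv[...,1]>100)&(hsv[...,0]<12)).astype(np.uint8)
c=max(cv2.findContours(m,0,1)[0],key=cv2.contourArea)
for u in (cv2.approxPolyDP(c,10,True)[:,0]+.5)/8-.5+[x,y]:
    print(u,(u-[262,145]+.5)*6.667,onz(S,*u,.004),onz(S,*u,.012))
```

```text
0 -0.0275 [294.3514 176.1567] crop px [219.0206 211.0549]
0 0 [285.9819 175.1923] crop px [163.2209 204.6253]
0 0.0275 [277.6627 174.2337] crop px [107.7568 198.2344]
-0.005 -0.0275 [294.4556 175.0448] crop px [219.7147 203.6425]
-0.005 0 [286.0593 174.0808] crop px [163.7369 197.215 ]
-0.005 0.0275 [277.7137 173.1225] crop px [108.0968 190.8264]
-0.013 -0.0275 [294.6235 173.2512] crop px [220.8345 191.6845]
-0.013 0 [286.1842 172.2877] crop px [164.5693 185.2608]
-0.013 0.0275 [277.796  171.3301] crop px [108.6453 178.8761]
-0.019 -0.0275 [294.7506 171.894 ] crop px [221.6819 182.6359]
-0.019 0 [286.2786 170.931 ] crop px [165.1992 176.2153]
-0.019 0.0275 [277.8582 169.9738] crop px [109.0604 169.8338]
[285.3125 182.8125] [158.7579 255.4294] [ 0.5699 -0.1955  0.004 ] [ 0.5662 -0.1882  0.012 ]
[287.0625 184.0625] [170.4252 263.7632] [ 0.5623 -0.1935  0.004 ] [ 0.5587 -0.1862  0.012 ]
```

Run:
```python
from h import *
np.set_printoptions(precision=4,suppress=True)
S=read_camera("side")
g=lambda x,y,z: onz(S,(x+.5)/6.667-.5+262,(y+.5)/6.667-.5+145,z)
a,b=g(123,266,.004),g(200,272,.004); c,d=g(140,145,.0125),g(213,145,.0125)
print(a,b,c,d)
for p,q in((a,c),(b,d)): print(np.degrees(np.arctan2(*(p-q)[1::-1])))
w=b-a;print(np.linalg.norm(w[:2]),np.degrees(np.arctan2(-w[1],-w[0])), (a+b)/2)
```

```text
[ 0.5806 -0.1798  0.004 ] [ 0.5471 -0.1959  0.004 ] [ 0.6125 -0.2517  0.0125] [ 0.5813 -0.2712  0.0125]
113.94532699092318
114.47606789673081
0.03720451731882458 25.708807954257797 [ 0.5638 -0.1879  0.004 ]
```

Emit:
drive_tool([
  {"claw":-0.3,"delta_pos":[0,-0.0025,0.002],"roll":-0.03},
  {"claw":-0.3,"delta_pos":[0,-0.0025,0.004],"roll":-0.03},
  {"claw":-0.3,"delta_pos":[0,-0.0025,0.007],"roll":-0.03},
  {"claw":-0.3,"delta_pos":[0,-0.0025,0.009],"roll":-0.03},
  {"claw":-0.3,"delta_pos":[0,-0.0025,0.009],"roll":-0.03},
])

```text
clock: 5.45
tool_pos: [0.5788, -0.221, 0.0015]
orientation: [0.544, 0.839, -0.0, -0.001]
wrist_force: [0.1, 0.1, 0.4]
gripper_width: 0.65
grip_force: 0.0
```

Emit:
drive_tool([
  {"claw":0.0,"delta_pos":[0,0,0],"roll":0},
  {"claw":0.3,"delta_pos":[0,0,0],"roll":0},
  {"claw":0.5,"delta_pos":[0,0,0],"roll":0},
  {"claw":0.5,"delta_pos":[0,0,0],"roll":0},
  {"claw":0.5,"delta_pos":[0,0,0],"roll":0},
], squeeze=40)

```text
clock: 5.87
tool_pos: [0.5794, -0.2213, 0.0025]
orientation: [0.543, 0.84, 0.0, 0.0]
wrist_force: [-0.2, -0.5, 1.7]
gripper_width: 0.429
grip_force: 40.1
```

Emit:
drive_tool([
  {"claw":0.5,"delta_pos":[0.006,0,-0.002],"roll":0},
  {"claw":0.5,"delta_pos":[0.022,0,-0.003],"roll":0},
  {"claw":0.5,"delta_pos":[0.042,0,-0.003],"roll":0},
  {"claw":0.5,"delta_pos":[0.065,0,-0.003],"roll":0},
  {"claw":0.5,"delta_pos":[0.085,0,-0.003],"roll":0},
])

```text
clock: 6.28
tool_pos: [0.5434, -0.1423, 0.0049]
orientation: [0.543, 0.839, 0.0, -0.001]
wrist_force: [-0.5, 0.2, -0.3]
gripper_width: 0.431
grip_force: 40.0
```

Emit:
drive_tool([
  {"claw":0.5,"delta_pos":[0.01,0,-0.01],"roll":0},
  {"claw":0.5,"delta_pos":[0.015,0,-0.03],"roll":0},
  {"claw":0.5,"delta_pos":[0.015,0,-0.04],"roll":0},
  {"claw":0.5,"delta_pos":[0.015,0,-0.04],"roll":0},
  {"claw":0.5,"delta_pos":[0.015,0,-0.04],"roll":0},
])

```text
clock: 6.7
tool_pos: [0.5389, -0.1303, 0.046]
orientation: [0.543, 0.839, 0.0, 0.001]
wrist_force: [-0.4, 0.3, -0.5]
gripper_width: 0.429
grip_force: 40.1
```

```bash
python3 look.py g3 "(212,140,120,90)" "(232,130,100,75)"
python3 -c "
from h import *
s=state();print(s['clock'],s['tool_pos'],s['gripper_width'],s['wrist_force'],s['grip_force'])"
```

```text
6.8 [ 0.53783463 -0.13025026  0.04423554] 0.4284375212190251 [ 0.01343323 -0.46925407 -0.66607395] 40.05739443004131
```

View pics/g3.png

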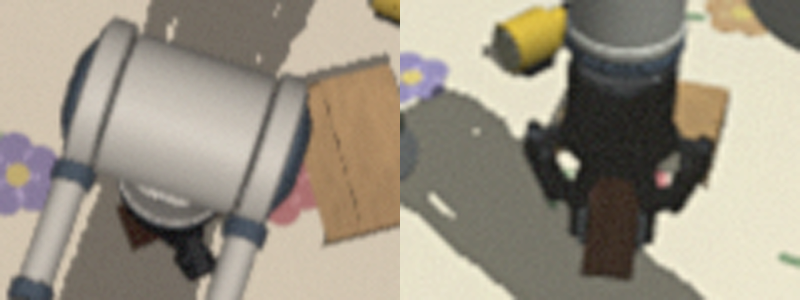

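The wedge hangs level, centred between the fingers and out of the carton (side crop (610,230)). I'll carry it to the front of the edge.

Emit:
drive_tool([
  {"claw":0.5,"delta_pos":[0.012,0.005,0],"roll":0},
  {"claw":0.5,"delta_pos":[0.034,0.015,0],"roll":0},
  {"claw":0.5,"delta_pos":[0.06,0.026,0],"roll":0},
  {"claw":0.5,"delta_pos":[0.085,0.037,0],"roll":0},
  {"claw":0.5,"delta_pos":[0.11,0.048,0],"roll":0},
])

```text
clock: 7.22
tool_pos: [0.5362, -0.0084, 0.0441]
orientation: [0.544, 0.839, -0.0, -0.001]
wrist_force: [0.1, 0.3, 0.2]
gripper_width: 0.426
grip_force: 40.0
```

Emit:
drive_tool([
  {"claw":0.5,"delta_pos":[0.025,0.01,0],"roll":0.04},
  {"claw":0.5,"delta_pos":[0.05,0.02,0],"roll":0.09},
  {"claw":0.5,"delta_pos":[0.073,0.031,0],"roll":0.14},
  {"claw":0.5,"delta_pos":[0.087,0.037,0],"roll":0.18},
  {"claw":0.5,"delta_pos":[0.0915,0.0395,0],"roll":0.194},
])

```text
clock: 7.63
tool_pos: [0.5346, 0.0924, 0.0441]
orientation: [0.622, 0.783, -0.0, -0.001]
wrist_force: [-0.3, 0.3, 0.1]
gripper_width: 0.432
grip_force: 40.0
```

Emit:
drive_tool([
  {"claw":0.5,"delta_pos":[0,0,0.005],"roll":0},
  {"claw":0.5,"delta_pos":[0,0,0.01],"roll":0},
  {"claw":0.5,"delta_pos":[0,0,0.015],"roll":0},
  {"claw":0.5,"delta_pos":[0,0,0.02],"roll":0},
  {"claw":0.5,"delta_pos":[0,0,0.02],"roll":0},
])

```text
clock: 8.05
tool_pos: [0.5346, 0.0886, 0.0233]
orientation: [0.623, 0.783, -0.001, -0.001]
wrist_force: [-0.3, 0.2, -0.7]
gripper_width: 0.427
grip_force: 40.0
```

```bash
python3 - <<'E'
from h import *
np.set_printoptions(precision=4,suppress=True)
s=state();M=R.from_quat(s['orientation']).as_matrix();print(s['clock'],s['tool_pos'],s['wrist_force'],M[:,0],M[:,2])
E
python3 look.py g4 "(90,140,160,120)" "(180,220,160,120)"
```

```text
8.05 [0.5346 0.0886 0.0233] [-0.3299  0.1628 -0.6813] [-0.2249  0.9744  0.0002] [-0.0029 -0.0005 -1.    ]
```

View pics/g4.png

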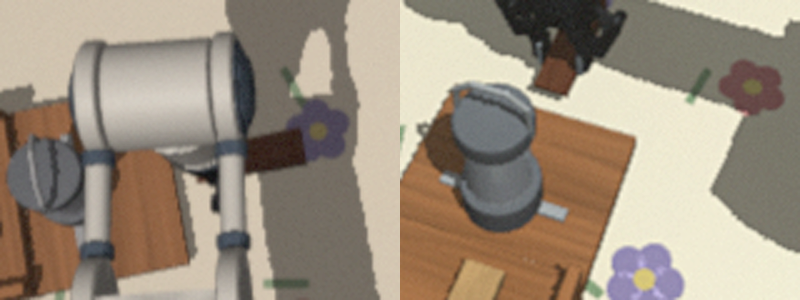

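The wedge is now in front of the edge, thin end towards the gap (side crop tip (550,85), edge line (455,90)–(635,140)). I'll lower it and release.

Emit:
drive_tool([
  {"claw":0.5,"delta_pos":[0,0,0.006],"roll":0},
  {"claw":0.5,"delta_pos":[0,0,0.012],"roll":0},
  {"claw":0.5,"delta_pos":[0,0,0.017],"roll":0},
  {"claw":0.5,"delta_pos":[0,0,0.02],"roll":0},
  {"claw":0.5,"delta_pos":[0,0,0.02],"roll":0},
])

```text
clock: 8.57
tool_pos: [0.5348, 0.0896, 0.0039]
orientation: [0.622, 0.783, -0.001, -0.001]
wrist_force: [-0.6, -0.6, -0.2]
gripper_width: 0.431
grip_force: 40.0
```

Emit:
drive_tool([
  {"claw":0.2,"delta_pos":[0,0,0],"roll":0},
  {"claw":0.0,"delta_pos":[0,0,0],"roll":0},
  {"claw":-0.2,"delta_pos":[0,0,0],"roll":0},
  {"claw":-0.3,"delta_pos":[0,0,0],"roll":0},
  {"claw":-0.3,"delta_pos":[0,0,0],"roll":0},
])

```text
clock: 8.98
tool_pos: [0.5358, 0.0897, 0.0057]
orientation: [0.622, 0.783, 0.0, 0.0]
wrist_force: [-0.4, 0.3, 0.3]
gripper_width: 0.646
grip_force: 0.0
```

Emit:
drive_tool([
  {"claw":-0.3,"delta_pos":[0,0,-0.015],"roll":0},
  {"claw":-0.3,"delta_pos":[0,0,-0.045],"roll":0},
  {"claw":-0.3,"delta_pos":[-0.02,0,-0.075],"roll":0},
  {"claw":-0.3,"delta_pos":[-0.055,0,-0.1],"roll":0},
  {"claw":-0.3,"delta_pos":[-0.09,0,-0.12],"roll":0},
])

```text
clock: 9.4
tool_pos: [0.5565, 0.0021, 0.1281]
orientation: [0.621, 0.784, 0.001, 0.001]
wrist_force: [1.4, -0.5, -0.9]
gripper_width: 0.648
grip_force: 0.0
```

Emit:
drive_tool([
  {"claw":-0.3,"delta_pos":[-0.03,0,-0.02],"roll":0},
  {"claw":-0.3,"delta_pos":[-0.07,0,-0.03],"roll":0},
  {"claw":-0.3,"delta_pos":[-0.11,0,-0.03],"roll":0},
  {"claw":-0.3,"delta_pos":[-0.13,0,-0.03],"roll":0},
  {"claw":-0.3,"delta_pos":[-0.14,0,-0.03],"roll":0},
])

```text
clock: 9.82
tool_pos: [0.5877, -0.1376, 0.1554]
orientation: [0.623, 0.782, -0.0, 0.0]
wrist_force: [-1.1, 0.1, -0.4]
gripper_width: 0.651
grip_force: 0.0
```

```bash
python3 - <<'E'
from h import *
np.set_printoptions(precision=4,suppress=True)
s=state();M=R.from_quat(s['orientation']).as_matrix();print(s['clock'],s['tool_pos'],s['wrist_force'],M[:,0])
E
python3 look.py g5 "(120,150,120,90)" "(190,205,120,90)"
```

```text
9.8167 [ 0.5877 -0.1376  0.1554] [-1.0688  0.1383 -0.4217] [-0.2228  0.9749 -0.001 ]
```

View pics/g5.png

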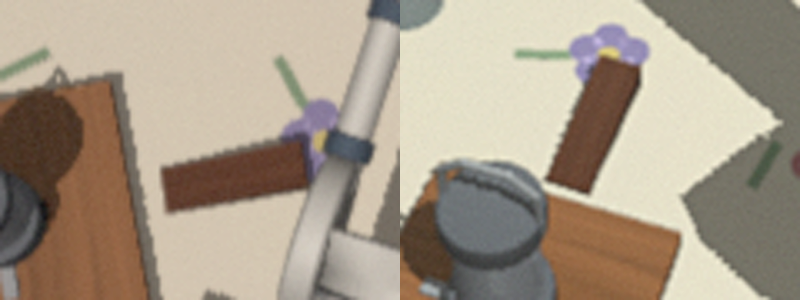

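The wedge lies flat in front of the edge, thin end at top crop (165,191), thick end (306,163); side crop thin end (568,185), thick (618,65).

Run:
```python
from h import *
np.set_printoptions(precision=4,suppress=True)
T=read_camera("top");S=read_camera("side")
gt=lambda x,y,z: onz(T,(x+.5)/3.3333-.5+120,(y+.5)/3.3333-.5+150,z)
gs=lambda x,y,z: onz(S,(x+.5)/3.3333-.5+190,(y+.5)/3.3333-.5+205,z)
pts=dict(thinA=((162,169),(147,180)),thinB=((168,213),(190,193)),thA=((302,138),(199,55)),thB=((310,187),(238,70)))
P={}
for k,(a,b) in pts.items():
    z=.004 if "thin" in k else .024
    P[k]=(gt(*a,z),gs(*b,z)); print(k,*P[k])
ut=lambda a:((a[0]+.5)/3.3333-.5+120,(a[1]+.5)/3.3333-.5+150); us=lambda a:((a[0]+.5)/3.3333-.5+190,(a[1]+.5)/3.3333-.5+205)
for k,(a,b) in pts.items(): print("tri",k,tri(T,ut(a),S,us(b)))
for i in (0,1):
    f=(P["thinA"][i]+P["thinB"][i])/2; g=(P["thA"][i]+P["thB"][i])/2; d=f-g
    print("thin",f[:2],"thick",g[:2],"len",np.linalg.norm(d[:2]),"yaw",np.degrees(np.arctan2(d[1],d[0])))
# edge line from colour transitions in top picture rows
a=T["frame"].astype(float); hsv=cv2.cvtColor(T["frame"],cv2.COLOR_RGB2HSV).astype(float)
L=[]
for r in range(180,242,3):
    s=hsv[r,145:180,1]; g=np.diff(s); i=np.argmin(g[2:-2])+2
    w=np.clip(-g[i-2:i+3],0,None); L.append((145+i+.5+(w*np.arange(-2,3)).sum()/w.sum(),r))
E=np.array([onz(T,*l,.027)[:2] for l in L]); vx,vy,x0,y0=cv2.fitLine(E.astype(np.float32),cv2.DIST_HUBER,0,.001,.001).ravel()
print("edge line through",x0,y0,"dir",np.degrees(np.arctan2(vy,vx)),"resid mm",1e3*np.abs((E-[x0,y0])@[-vy,vx]).round(4))
```

```text
thinA [0.5486 0.1299 0.004 ] [0.5451 0.1289 0.004 ]
thinB [0.5119 0.1226 0.004 ] [0.5092 0.1206 0.004 ]
thA [0.5744 0.0127 0.024 ] [0.5713 0.0128 0.024 ]
thB [0.5339 0.0044 0.024 ] [0.5344 0.0088 0.024 ]
tri thinA (array([0.547 , 0.1292, 0.0037]), np.float64(0.0034515594661844004))
tri thinB (array([0.5102, 0.1218, 0.0055]), np.float64(0.0030895305639519633))
tri thA (array([0.5733, 0.0123, 0.0228]), np.float64(0.0028119460023964854))
tri thB (array([0.5356, 0.0052, 0.0189]), np.float64(0.0019718052682073145))
thin [0.5302 0.1262] thick [0.5541 0.0086] len 0.12008028873956515 yaw 101.50152546515261
thin [0.5272 0.1248] thick [0.5529 0.0108] len 0.11683710805656584 yaw 102.69512186796837
edge line through 0.5125506 0.14668322 dir 13.624029 resid mm [0.  0.5 0.  0.2 0.6 0.2 0.1 0.3 0.  0.2 0.2 0.1 0.2 0.1 0.3 0.1 0.1 0.1
 0.2 0.2 0.1]
```

Emit:
drive_tool([
  {"claw":-0.3,"delta_pos":[0.02,0,0.0],"roll":0},
  {"claw":-0.3,"delta_pos":[0.06,0,0.0],"roll":0},
  {"claw":-0.3,"delta_pos":[0.1,0,0.02],"roll":0},
  {"claw":-0.3,"delta_pos":[0.14,0,0.04],"roll":-0.01},
  {"claw":-0.3,"delta_pos":[0.167,0,0.06],"roll":-0.01},
])

```text
clock: 10.43
tool_pos: [0.5491, 0.0323, 0.0961]
orientation: [0.617, 0.787, 0.001, 0.001]
wrist_force: [0.8, 1.0, -0.3]
gripper_width: 0.648
grip_force: 0.0
```

Emit:
drive_tool([
  {"claw":-0.3,"delta_pos":[0,0,0.01],"roll":0},
  {"claw":-0.3,"delta_pos":[0,0,0.025],"roll":0},
  {"claw":-0.3,"delta_pos":[0,0,0.04],"roll":0},
  {"claw":-0.3,"delta_pos":[0,0,0.045],"roll":0},
  {"claw":-0.3,"delta_pos":[0,0,0.045],"roll":0},
])

```text
clock: 10.85
tool_pos: [0.5483, 0.0294, 0.0486]
orientation: [0.618, 0.787, -0.001, -0.001]
wrist_force: [-0.4, -0.4, -0.4]
gripper_width: 0.651
grip_force: 0.0
```

Emit:
drive_tool([
  {"claw":-0.3,"delta_pos":[0,0,0.01],"roll":0},
  {"claw":-0.3,"delta_pos":[0,0,0.022],"roll":0},
  {"claw":-0.3,"delta_pos":[0,0,0.034],"roll":0},
  {"claw":-0.3,"delta_pos":[0,0,0.043],"roll":0},
  {"claw":-0.3,"delta_pos":[0,0,0.043],"roll":0},
])

```text
clock: 11.27
tool_pos: [0.548, 0.0282, 0.004]
orientation: [0.618, 0.786, -0.001, -0.002]
wrist_force: [0.2, 0.3, -0.5]
gripper_width: 0.651
grip_force: 0.0
```

Emit:
drive_tool([
  {"claw":0.0,"delta_pos":[0,0,0],"roll":0},
  {"claw":0.3,"delta_pos":[0,0,0],"roll":0},
  {"claw":0.5,"delta_pos":[0,0,0],"roll":0},
  {"claw":0.5,"delta_pos":[0,0,0],"roll":0},
  {"claw":0.5,"delta_pos":[0,0,0],"roll":0},
], squeeze=80)

```text
clock: 11.68
tool_pos: [0.55, 0.0283, 0.0077]
orientation: [0.618, 0.786, 0.0, 0.0]
wrist_force: [-0.2, 0.2, -0.7]
gripper_width: 0.419
grip_force: 82.0
```

```bash
python3 - <<'E'
from h import *
np.set_printoptions(precision=4,suppress=True)
s=state();M=R.from_quat(s['orientation']).as_matrix();print(s['clock'],s['tool_pos'],s['wrist_force'],M[:,0],M[:,1])
E
python3 look.py g6 "(120,150,120,90)" "(190,205,120,90)"
```

```text
11.6833 [0.55   0.0283 0.0077] [-0.174   0.2347 -0.701 ] [-0.2357  0.9718 -0.0002] [0.9718 0.2357 0.0007]
```

View pics/g6.png

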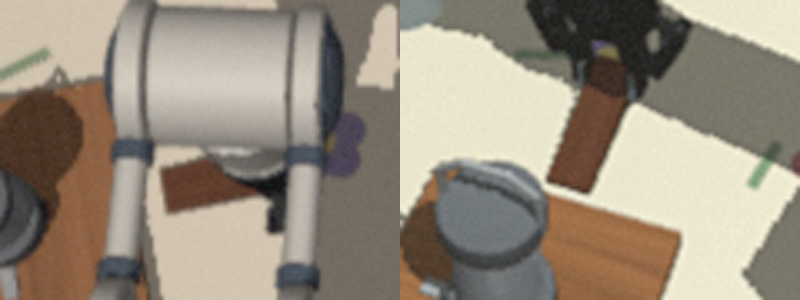

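Gripped afresh near the thick end with the heading square to the edge (103.6°). Now pushing.

Emit:
drive_tool([
  {"claw":0.5,"delta_pos":[0.006,0,0],"roll":0},
  {"claw":0.5,"delta_pos":[0.016,0,0],"roll":0},
  {"claw":0.5,"delta_pos":[0.028,0,0],"roll":0},
  {"claw":0.5,"delta_pos":[0.038,0,0],"roll":0},
  {"claw":0.5,"delta_pos":[0.045,0,0],"roll":0},
], squeeze=100)

```text
clock: 12.2
tool_pos: [0.5389, 0.0737, 0.0076]
orientation: [0.618, 0.786, 0.0, 0.0]
wrist_force: [0.3, -0.6, 1.5]
gripper_width: 0.412
grip_force: 100.1
```

Emit:
drive_tool([
  {"claw":0.5,"delta_pos":[0.004,0,0],"roll":0},
  {"claw":0.5,"delta_pos":[0.008,0,0],"roll":0},
  {"claw":0.5,"delta_pos":[0.012,0,0],"roll":0},
  {"claw":0.5,"delta_pos":[0.016,0,0],"roll":0},
  {"claw":0.5,"delta_pos":[0.02,0,0],"roll":0},
])

```text
clock: 12.62
tool_pos: [0.5348, 0.0908, 0.0076]
orientation: [0.618, 0.786, -0.0, 0.001]
wrist_force: [1.7, -4.6, 2.8]
gripper_width: 0.414
grip_force: 100.2
```

Emit:
drive_tool([
  {"claw":0.5,"delta_pos":[0.004,0,0],"roll":0},
  {"claw":0.5,"delta_pos":[0.008,0,0],"roll":0},
  {"claw":0.5,"delta_pos":[0.012,0,0],"roll":0},
  {"claw":0.5,"delta_pos":[0.016,0,0],"roll":0},
  {"claw":0.5,"delta_pos":[0.02,0,0],"roll":0},
])

```text
clock: 13.03
tool_pos: [0.5301, 0.1101, 0.0076]
orientation: [0.619, 0.786, -0.0, 0.001]
wrist_force: [1.2, -4.8, 3.9]
gripper_width: 0.416
grip_force: 100.2
```

Emit:
drive_tool([
  {"claw":0.5,"delta_pos":[0.002,0,0],"roll":0},
  {"claw":0.5,"delta_pos":[0.004,0,0],"roll":0},
  {"claw":0.5,"delta_pos":[0.006,0,0],"roll":0},
  {"claw":0.5,"delta_pos":[0.007,0,0],"roll":0},
  {"claw":0.5,"delta_pos":[0.008,0,0],"roll":0},
])

```text
clock: 13.45
tool_pos: [0.5282, 0.1181, 0.0076]
orientation: [0.618, 0.786, -0.0, 0.001]
wrist_force: [1.2, -4.4, 3.6]
gripper_width: 0.418
grip_force: 100.3
```

Emit:
drive_tool([
  {"claw":0.5,"delta_pos":[0.001,0,0],"roll":0},
  {"claw":0.5,"delta_pos":[0.002,0,0],"roll":0},
  {"claw":0.5,"delta_pos":[0.003,0,0],"roll":0},
  {"claw":0.5,"delta_pos":[0.004,0,0],"roll":0},
  {"claw":0.5,"delta_pos":[0.004,0,0],"roll":0},
])

```text
clock: 13.87
tool_pos: [0.5272, 0.1221, 0.0076]
orientation: [0.618, 0.786, -0.0, 0.0]
wrist_force: [0.9, -5.2, 4.5]
gripper_width: 0.413
grip_force: 100.3
```

Emit:
drive_tool([
  {"claw":0.5,"delta_pos":[0.001,0,0],"roll":0},
  {"claw":0.5,"delta_pos":[0.002,0,0],"roll":0},
  {"claw":0.5,"delta_pos":[0.002,0,0],"roll":0},
  {"claw":0.5,"delta_pos":[0.002,0,0],"roll":0},
  {"claw":0.5,"delta_pos":[0.002,0,0],"roll":0},
])

```text
clock: 14.28
tool_pos: [0.5267, 0.1242, 0.0076]
orientation: [0.618, 0.786, 0.0, 0.0]
wrist_force: [1.6, -4.4, 5.0]
gripper_width: 0.414
grip_force: 100.4
```

Emit:
drive_tool([
  {"claw":0.5,"delta_pos":[0.001,0,0],"roll":0},
  {"claw":0.5,"delta_pos":[0.0015,0,0],"roll":0},
  {"claw":0.5,"delta_pos":[0.0015,0,0],"roll":0},
  {"claw":0.5,"delta_pos":[0.0015,0,0],"roll":0},
  {"claw":0.5,"delta_pos":[0.0015,0,0],"roll":0},
])

```text
clock: 14.7
tool_pos: [0.5264, 0.1256, 0.0076]
orientation: [0.618, 0.786, -0.0, 0.0]
wrist_force: [0.8, -4.5, 3.6]
gripper_width: 0.416
grip_force: 100.4
```

Emit:
drive_tool([
  {"claw":0.5,"delta_pos":[0.001,0,0],"roll":0},
  {"claw":0.5,"delta_pos":[0.0015,0,0],"roll":0},
  {"claw":0.5,"delta_pos":[0.0015,0,0],"roll":0},
  {"claw":0.5,"delta_pos":[0.0015,0,0],"roll":0},
  {"claw":0.5,"delta_pos":[0.0015,0,0],"roll":0},
])

```text
clock: 15.12
tool_pos: [0.526, 0.1271, 0.0076]
orientation: [0.618, 0.786, 0.0, 0.0]
wrist_force: [1.4, -5.1, 4.8]
gripper_width: 0.415
grip_force: 100.4
```

Emit:
drive_tool([
  {"claw":0.5,"delta_pos":[0.001,0,0],"roll":0},
  {"claw":0.5,"delta_pos":[0.0015,0,0],"roll":0},
  {"claw":0.5,"delta_pos":[0.0015,0,0],"roll":0},
  {"claw":0.5,"delta_pos":[0.0015,0,0],"roll":0},
  {"claw":0.5,"delta_pos":[0.0015,0,0],"roll":0},
])

```text
clock: 15.53
tool_pos: [0.5258, 0.1281, 0.0076]
orientation: [0.618, 0.786, -0.0, 0.001]
wrist_force: [1.9, -7.0, 4.0]
gripper_width: 0.413
grip_force: 100.4
```

Emit:
drive_tool([
  {"claw":0.5,"delta_pos":[0.001,0,0],"roll":0},
  {"claw":0.5,"delta_pos":[0.0015,0,0],"roll":0},
  {"claw":0.5,"delta_pos":[0.0015,0,0],"roll":0},
  {"claw":0.5,"delta_pos":[0.0015,0,0],"roll":0},
  {"claw":0.5,"delta_pos":[0.0015,0,0],"roll":0},
])

```text
clock: 15.95
tool_pos: [0.5257, 0.1285, 0.0076]
orientation: [0.619, 0.786, -0.001, 0.001]
wrist_force: [2.4, -9.7, 4.3]
gripper_width: 0.418
grip_force: 100.3
```

Emit:
drive_tool([
  {"claw":0.5,"delta_pos":[0.001,0,0],"roll":0},
  {"claw":0.5,"delta_pos":[0.002,0,0],"roll":0},
  {"claw":0.5,"delta_pos":[0.002,0,0],"roll":0},
  {"claw":0.5,"delta_pos":[0.002,0,0],"roll":0},
  {"claw":0.5,"delta_pos":[0.002,0,0],"roll":0},
])

```text
clock: 16.37
tool_pos: [0.5255, 0.129, 0.0076]
orientation: [0.619, 0.786, -0.002, 0.002]
wrist_force: [2.8, -14.4, 3.9]
gripper_width: 0.417
grip_force: 100.3
```

Emit:
drive_tool([
  {"claw":0.5,"delta_pos":[0.001,0,0],"roll":0},
  {"claw":0.5,"delta_pos":[0.001,0,0],"roll":0},
  {"claw":0.5,"delta_pos":[0.001,0,0],"roll":0},
  {"claw":0.5,"delta_pos":[0.001,0,0],"roll":0},
  {"claw":0.5,"delta_pos":[0.001,0,0],"roll":0},
])

```text
clock: 16.78
tool_pos: [0.5255, 0.1292, 0.0076]
orientation: [0.619, 0.785, -0.002, 0.003]
wrist_force: [3.7, -18.3, 4.1]
gripper_width: 0.416
grip_force: 100.3
```

Axial push is about 18.7 N with motion stalled: board at the stop and wedge jammed, about 40 mm outside. Release and retreat.

Emit:
drive_tool([
  {"claw":0.1,"delta_pos":[0,0,0],"roll":0},
  {"claw":-0.1,"delta_pos":[0,0,0],"roll":0},
  {"claw":-0.3,"delta_pos":[0,0,0],"roll":0},
  {"claw":-0.3,"delta_pos":[-0.003,0,0],"roll":0},
  {"claw":-0.3,"delta_pos":[-0.005,0,0],"roll":0},
])

```text
clock: 17.2
tool_pos: [0.525, 0.1288, 0.0068]
orientation: [0.618, 0.786, -0.0, -0.001]
wrist_force: [0.5, 0.3, 0.4]
gripper_width: 0.652
grip_force: 0.0
```

Emit:
drive_tool([
  {"claw":-0.3,"delta_pos":[0,0,-0.01],"roll":0},
  {"claw":-0.3,"delta_pos":[0,0,-0.03],"roll":0},
  {"claw":-0.3,"delta_pos":[0,0,-0.06],"roll":0},
  {"claw":-0.3,"delta_pos":[-0.03,0,-0.09],"roll":0},
  {"claw":-0.3,"delta_pos":[-0.06,0,-0.12],"roll":0},
])

```text
clock: 17.62
tool_pos: [0.539, 0.0719, 0.1283]
orientation: [0.617, 0.787, 0.0, -0.0]
wrist_force: [0.9, -0.0, -1.6]
gripper_width: 0.645
grip_force: 0.0
```

Emit:
drive_tool([
  {"claw":-0.3,"delta_pos":[-0.04,0,-0.02],"roll":0},
  {"claw":-0.3,"delta_pos":[-0.08,0,-0.03],"roll":0},
  {"claw":-0.3,"delta_pos":[-0.12,0,-0.04],"roll":0},
  {"claw":-0.3,"delta_pos":[-0.15,0,-0.04],"roll":0},
  {"claw":-0.3,"delta_pos":[-0.16,0,-0.04],"roll":0},
])

```text
clock: 18.03
tool_pos: [0.5779, -0.0888, 0.168]
orientation: [0.62, 0.785, 0.0, 0.002]
wrist_force: [-0.1, 0.5, -0.7]
gripper_width: 0.648
grip_force: 0.0
```

```bash
python3 look.py g7 "(120,150,120,90)" "(190,205,120,90)"; python3 -c "
from h import *
s=state();print(s['clock'],s['tool_pos'],s['wrist_force'])
T=read_camera('top')
for q in ('spray_can','tumbler','coil_stand','torch'): print(q,[np.round(x['bbox'],1).tolist() for x in find_in(T,q)[:1]])
"
```

```text
18.1333 [ 0.57714346 -0.08601028  0.16652094] [-0.11859378 -0.13911824  0.50115815]
spray_can [[410.9, 251.8, 48.3, 29.4]]
tumbler [[199.1, 122.2, 26.0, 33.3]]
coil_stand [[108.3, 220.4, 112.1, 93.8]]
torch [[351.3, 146.6, 55.0, 39.7]]
```

View pics/g7.png

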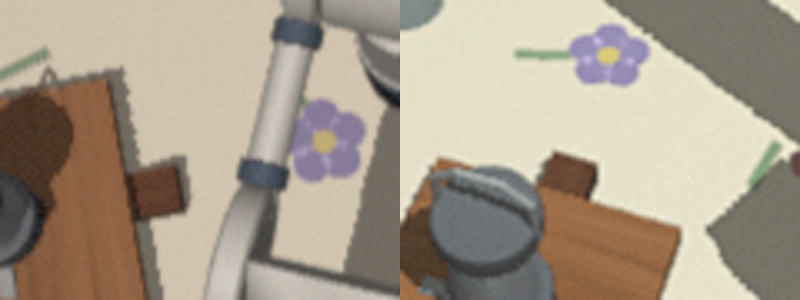

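The wedge sits square under the middle of the edge, about 42 mm outside (top crop (130–182, 168–215)). The robot is clear, so I'm handing in.

```bash
python3 -c "
from h import *
print(finish_job())"
```

```text
the job is handed in; nothing more can be done
None
```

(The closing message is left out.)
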